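Gauge a plug pin in a floating hole plate

ROBOT

A 6-joint arm with a two-finger parallel gripper is mounted at the origin on a cart in front of the work surface, level with it; the furniture and walls round the work are solid. World frame = base frame: x ahead of the robot, y to its left, z up, the work surface at z = 0. Lengths are in m, angles in rad, forces in N, time in s.
With the tool pointing down it reaches from about 0.375 to 0.9 m from the base axis. Payload 3.1 kg.
Tool frame: the origin (TCP) lies midway between the tips of the shut fingers; the grasp point (between the pads) lies 19 mm behind it; z points along the fingers, y is the direction in which the jaws open and shut (so a half turn about z gives the same grasp; the last joint's range is limited). The gripper opens to 87 mm and grips with 3 to 60 N. Pads are 19 mm wide; open, the fingers measure 117 mm over their backs; the gripper's body (75 mm by 190 mm) begins 51 mm behind the grasp point.
Start: joints at [0.958, 0.527, 1.433, -0, 1.181, -0.178], TCP at [0.263, 0.567, 0.223] pointing down, gripper open.
Joint ranges: [-3.08, 3.08], [-0.75, 2.2], [0.22, 2.44], [-1.43, 4.57], [0, 2.65], [-2.85, 2.85]. Speed limits (rad/s): [2.79, 2.79, 3.14, 3.14, 3.14, 3.14].

INTERFACE

Orientations are given as a unit quaternion [x, y, z, w].
In Python, from rig import robot gives the robot as it stands.
- The arm moves only by the tool move_arm, never from a script. Its argument "rows" is one flat list of numbers, 7 for each row, row after row: the shift along the world's x, y, z in mm, then the turn, a rotation vector about the world's x, y, z in rad, then the closure, from 0 (fully open) to 1 (shut). A call has 1 to 12 rows; each row shifts and turns the commanded pose from where the row before left it; what a row does not reach is not made up. A row lasts 1/10 s, in which the tool goes at most 50 mm and 8.59 degrees, less where a joint would pass 70% of its speed; a pose out of reach is approached as far as the arm can. A call with a gripper value outside its range is refused whole. The fingers move at their own pace and stop on an object; "grip_force" is the grip in N (left out, the last holds). Time passes only in rows, so rows that do not move let the fingers close. It gives the time, the measured TCP pose, the force and the opening at its end, in the units of the state.
- robot.get_obs(): the state, without advancing time (a new reading comes with each control period).
- robot.camera(name): name is "scene" or "side" or "wrist"; returns a dict with "color" (400x640x3 uint8, red, green, blue), "z_map" (400x640 float32, m along the optical axis (not along the pixel's ray), 0 where there is no reading), "camera_matrix" (3x3 intrinsics, pixels), "R" (3x3) and "t" (3): a world point X has camera coordinates R X + t; the wrist camera has in their place "tool_from_camera" (4x4, takes a point from camera to tool coordinates, whose origin is the TCP and whose axes are the flange's). Camera axes: x right, y down, z forward; pixel columns grow to the right and rows downward; lengths in m; the calibration is good to about 2 mm. A picture is of the moment at which its call begins: read the wrist's pose just before it.
- robot.hand_in(): hands the job in, once; it reports no verdict.
Trained networks look in the newest picture that a camera, given by its name, has taken for a name from the list of things; names that differ only in an ending like _2 or _b are one class to them, and where a whole thing is asked for, a point or a joint stands for the part that bears it (a point fixed in the world has none). Each returns a list of dicts, best first, with "conf" (0 to 1); they miss things now and then, are a little off and sometimes report something else, mostly with a low value. They report only what shows in the picture. A call takes as long as a camera call. They do not tell look-alikes from the thing itself.
- robot.search_frame(camera, thing): "at" ([column, row] in pixels, amid what is visible of it).
- robot.spot_point(camera, thing): "at" ([column, row] in pixels: a listed point, or the origin of a listed thing).
The state is a dict: "time": time; "q": joint angles; "joint_velocities": joint speeds; "joint_torque": joint torques, N m; "position": TCP position; "tool_rot": TCP orientation; "ft_force": force on the tool from outside, world axes, zero at the start; "moment": the same for the moment, N m; "grip_width": finger opening in m.
Only numpy, scipy, OpenCV 4.12 (cv2) and the standard library are available. Lean on these libraries where they do the work, as an engineer would, in place of code of your own. Each camera call takes 0.05 s, during which the arm holds its last target.

TASK

Take the plug pin from the red-ringed nest of the black stand and find, by feel, the smallest hole of the steel gauge plate that it passes. Show with a light press of its foot (a few newtons) on the next smaller hole that this one refuses it, then leave it released and upright in the smallest hole that it passes, its collar fully down on the plate. Be gentle: keep every force of the pin on the gauge under about 15 N, and leave the other two pins and the things around where they are.

Things in the scene. Friction and masses are not known exactly. Their poses are not given: they have to be found in the camera images.
- pin_a: loose upright steel plug pin, 76 mm tall, about 70 g: round blue grip 16 mm thick (z 36 to 76 mm), collar 32 mm wide, 4 mm thick (z 32 to 36), below it the shank; its lowest 4 mm taper to a foot 4 mm less in diameter. Shank diameter 10, 14 or 18 mm, different on each pin, not known which. Origin: centre of the shank's foot, z up. In the stand the foot is 4 mm above the worktop, hidden; the collar rests on the stand
- pin_b: loose upright steel plug pin, 76 mm tall, about 70 g: round blue grip 16 mm thick (z 36 to 76 mm), collar 32 mm wide, 4 mm thick (z 32 to 36), below it the shank; its lowest 4 mm taper to a foot 4 mm less in diameter. Shank diameter 10, 14 or 18 mm, different on each pin, not known which. Origin: centre of the shank's foot, z up. In the stand the foot is 4 mm above the worktop, hidden; the collar rests on the stand
- pin_c: loose upright steel plug pin, 76 mm tall, about 70 g: round blue grip 16 mm thick (z 36 to 76 mm), collar 32 mm wide, 4 mm thick (z 32 to 36), below it the shank; its lowest 4 mm taper to a foot 4 mm less in diameter. Shank diameter 10, 14 or 18 mm, different on each pin, not known which. Origin: centre of the shank's foot, z up. In the stand the foot is 4 mm above the worktop, hidden; the collar rests on the stand
- rack: fixed black stand, 60 (x) x 170 (y) x 36 mm tall, with three blind nests 21 mm wide and 33 mm deep at y = -55, 0 and +55 mm of its own frame, a pin in each; origin at the centre of its underside; the nest at y = -55 mm has a red ring (47 mm outside diameter) round it
- red_nest (a point): centre of the mouth of the red-ringed nest, on the stand's top, 36 mm above the worktop; the pin to gauge starts here
- gauge: fixed base of the hole gauge, 80 (x) x 166 (y) mm, origin at the centre of its underside; cheeks 54 mm high at both y ends. Between them a steel hole plate, 50 x 132 x 12 mm, floats on springs, its top 60 mm up, 38 mm open below. Pressed down it yields at about 2 N, then 0.8 N per mm for at most 10 mm, then is rigid; it springs back. Bores 7, 11, 15, 19 mm, 1 mm mouth chamfers
- hole7 (a point): NOMINAL centre of the mouth of the 7 mm through hole (no pin passes it), at x = 0, y = -48 mm, z = 60 mm of the gauge's frame, fixed to the base. The plate sits in its base with play: all four real holes are shifted together, without turning, by one unknown amount, up to 3 mm either way along gauge x and y; friction holds it there up to about 14 N sideways
- hole11 (a point): NOMINAL centre of the mouth of the 11 mm through hole (only the 10 mm shank passes), at x = 0, y = -21 mm, z = 60 mm of the gauge's frame, fixed to the base. The plate sits in its base with play: all four real holes are shifted together, without turning, by one unknown amount, up to 3 mm either way along gauge x and y; friction holds it there up to about 14 N sideways
- hole15 (a point): NOMINAL centre of the mouth of the 15 mm through hole (10 and 14 mm shanks pass), at x = 0, y = 9 mm, z = 60 mm of the gauge's frame, fixed to the base. The plate sits in its base with play: all four real holes are shifted together, without turning, by one unknown amount, up to 3 mm either way along gauge x and y; friction holds it there up to about 14 N sideways
- hole19 (a point): NOMINAL centre of the mouth of the 19 mm through hole (all three shanks pass), at x = 0, y = 42 mm, z = 60 mm of the gauge's frame, fixed to the base. The plate sits in its base with play: all four real holes are shifted together, without turning, by one unknown amount, up to 3 mm either way along gauge x and y; friction holds it there up to about 14 N sideways
- capillary_box: closed white capillary box, 39x71x23 mm, loose bystander; origin at the centre of its underside
- loupe: folding loupe, 52x30x16 mm, loose bystander; origin at the centre of its underside
- waffle_b: small black die tray (waffle pack) with a clip, 51x54x9 mm, loose bystander; origin at the centre of its underside
Mind the look-alikes: they are no part of the job. Leave any orange or turquoise look-alike of the pin_b alone.

How it is judged:
On the way:
1. the red-nest pin, upright, presses with its foot (over 1.5 N for 0.2 s) on the plate at the next smaller hole than the smallest it passes, within 6 mm of its nominal centre in gauge x and y (((y of pin_a in the frame of gauge between -0.027 and -0.015 m and x of pin_a in the frame of gauge between -0.006 and 0.006 m and z of pin_a in the frame of gauge below 0.062 m and angle between pin_a's own z axis and vertical below 0.15 rad and contact force between pin_a and gauge above 1.5 N and horizontal distance between each of pin_b, pin_c and red_nest above 0.025 m) or (y of pin_b in the frame of gauge between 0.003 and 0.015 m and x of pin_b in the frame of gauge between -0.006 and 0.006 m and z of pin_b in the frame of gauge below 0.062 m and angle between pin_b's own z axis and vertical below 0.15 rad and contact force between pin_b and gauge above 1.5 N and horizontal distance between each of pin_a, pin_c and red_nest above 0.025 m) or (y of pin_c in the frame of gauge between -0.054 and -0.042 m and x of pin_c in the frame of gauge between -0.006 and 0.006 m and z of pin_c in the frame of gauge below 0.062 m and angle between pin_c's own z axis and vertical below 0.15 rad and contact force between pin_c and gauge above 1.5 N and horizontal distance between each of pin_a, pin_b and red_nest above 0.025 m))), for 0.2 s.
At the end, for the whole second after the job is handed in: The red-nest pin stands in the smallest hole it passes: foot within 10 mm of its nominal centre in gauge x and y, under 31 mm above the gauge's underside (28 = home), tilt < 0.1 rad, speed < 0.02 m/s; other pins upright (0.15 rad), moved < 8 mm, none within 25 mm of the red nest (((y of pin_a in the frame of gauge between -0.001 and 0.019 m and x of pin_a in the frame of gauge between -0.01 and 0.01 m and z of pin_a in the frame of gauge below 0.031 m and angle between pin_a's own z axis and vertical below 0.1 rad and linear speed of pin_a below 0.02 m/s and distance of each of pin_b, pin_c from where it was at the start of the episode below 0.008 m and angle between each of pin_b, pin_c's own z axis and vertical below 0.15 rad and horizontal distance between each of pin_b, pin_c and red_nest above 0.025 m) or (y of pin_b in the frame of gauge between 0.032 and 0.052 m and x of pin_b in the frame of gauge between -0.01 and 0.01 m and z of pin_b in the frame of gauge below 0.031 m and angle between pin_b's own z axis and vertical below 0.1 rad and linear speed of pin_b below 0.02 m/s and distance of each of pin_a, pin_c from where it was at the start of the episode below 0.008 m and angle between each of pin_a, pin_c's own z axis and vertical below 0.15 rad and horizontal distance between each of pin_a, pin_c and red_nest above 0.025 m) or (y of pin_c in the frame of gauge between -0.031 and -0.011 m and x of pin_c in the frame of gauge between -0.01 and 0.01 m and z of pin_c in the frame of gauge below 0.031 m and angle between pin_c's own z axis and vertical below 0.1 rad and linear speed of pin_c below 0.02 m/s and distance of each of pin_a, pin_b from where it was at the start of the episode below 0.008 m and angle between each of pin_a, pin_b's own z axis and vertical below 0.15 rad and horizontal distance between each of pin_a, pin_b and red_nest above 0.025 m))); the robot touches nothing.
It fails at once if a pin pushes on the gauge with more than 20 N (contact force between any of pin_a, pin_b, pin_c and gauge above 20 N).
It fails at once if a bystander (capillary box, loupe, black die tray) is moved more than 20 mm (distance of any of capillary_box, loupe, waffle_b from where it was at the start of the episode above 0.02 m).
It also fails if it takes over 67 s, if anything falls off the work surface, if the arm or the gripper's body presses on something with over 40 N, if the wrist force passes 120 N, or if a joint passes its speed limit or range.

## Working session

There is one attempt and no reset: what is moved stays moved. The work goes in short steps, Python scripts to look and compute and a tool call to move; the robot and the scene stay as the last step left them, time stands still between calls to the robot, and variables do not carry over. Pictures are saved under pics/ and viewed, and the job is handed in when it is done.

Besides the shell and the picture viewer there is one more tool, called as name(argument=value, ...) on one line, values as JSON. move_arm: Moves the arm, as the interface text tells. Its arguments: {"type":"object","properties":{"rows":{"type":"array","items":{"type":"number"}},"grip_force":{"type":"number"}},"required":["rows"]}

```bash
ls; mkdir -p pics
cat > h.py <<'E'
import numpy as np, cv2
from rig import robot
def save(n,im,s=1):
    cv2.imwrite('pics/'+n+'.png',cv2.cvtColor(im,cv2.COLOR_RGB2BGR))
def w(c,u,v,z=None,d=None):
    K=c['camera_matrix'];r=np.linalg.inv(K)@np.array([u,v,1.])
    R,t=c['R'],c['t'];o=-R.T@t;dd=R.T@r
    if d is not None: return o+dd*d
    return o+dd*(z-o[2])/dd[2]
E
python3 - <<'E'
from h import *
for n in ['scene','side']:
    c=robot.camera(n); save(n+'0',c['color']); np.savez('pics/'+n+'0.npz',**{k:c[k] for k in c})
    for th in ['red_nest','rack','gauge','hole7','hole11','hole15','hole19','pin_a','capillary_box','loupe','waffle_b']:
        print(n,th,[(np.round(x['at']).tolist(),round(x['conf'],2)) for x in robot.spot_point(n,th)])
o=robot.get_obs();print({k:np.round(v,4).tolist() for k,v in o.items()})
E
```

```text
pics
scene red_nest [([363.0, 285.0], 0.79)]
scene rack [([345.0, 286.0], 0.94)]
scene gauge [([284.0, 205.0], 0.74)]
scene hole7 [([279.0, 188.0], 0.93), ([286.0, 189.0], 0.86), ([269.0, 182.0], 0.72), ([292.0, 194.0], 0.7)]
scene hole11 [([279.0, 188.0], 0.93), ([286.0, 189.0], 0.86), ([269.0, 182.0], 0.72), ([292.0, 194.0], 0.7)]
scene hole15 [([279.0, 188.0], 0.93), ([286.0, 189.0], 0.86), ([269.0, 182.0], 0.72), ([292.0, 194.0], 0.7)]
scene hole19 [([279.0, 188.0], 0.93), ([286.0, 189.0], 0.86), ([269.0, 182.0], 0.72), ([292.0, 194.0], 0.7)]
scene pin_a [([403.0, 280.0], 0.84), ([368.0, 297.0], 0.81), ([325.0, 269.0], 0.67), ([346.0, 282.0], 0.61), ([411.0, 322.0], 0.57), ([284.0, 189.0], 0.55), ([346.0, 284.0], 0.33)]
scene capillary_box [([368.0, 216.0], 0.88), ([366.0, 296.0], 0.52)]
scene loupe [([339.0, 190.0], 0.62)]
scene waffle_b [([236.0, 178.0], 0.8)]
side red_nest [([329.0, 280.0], 0.78)]
side rack [([310.0, 278.0], 0.82)]
side gauge [([278.0, 202.0], 0.89)]
side hole7 [([271.0, 180.0], 0.91), ([272.0, 174.0], 0.61), ([287.0, 186.0], 0.59), ([278.0, 184.0], 0.56)]
sid
[... 254 characters left out ...]
272.0, 174.0], 0.61), ([287.0, 186.0], 0.59), ([278.0, 184.0], 0.56)]
side pin_a [([352.0, 311.0], 0.77), ([358.0, 280.0], 0.69), ([322.0, 289.0], 0.54), ([297.0, 260.0], 0.52)]
side capillary_box [([349.0, 214.0], 0.68), ([312.0, 276.0], 0.51)]
side loupe [([333.0, 188.0], 0.48)]
side waffle_b [([243.0, 166.0], 0.44)]
{'time': 1.2, 'q': [0.9575, 0.5275, 1.4327, -0.0, 1.1814, -0.1785], 'joint_velocities': [-0.0, 0.0001, -0.0009, -0.0, -0.0013, -0.0004], 'joint_torque': [0.0015, -44.0019, -17.6986, 0.0637, 0.0503, 0.0], 'position': [0.2632, 0.5668, 0.2225], 'tool_rot': [0.2157, 0.9765, -0.0, -0.0], 'ft_force': [-0.3784, 0.5138, 0.361], 'moment': [-0.0463, 0.0419, 0.0147], 'grip_width': 0.087}
```

Run:
```python
import numpy as np,cv2
for n in ['scene','side']:
    c=np.load(f'pics/{n}0.npz'); im=c['color'][130:360,200:460]
    cv2.imwrite(f'pics/{n}0c.png',cv2.cvtColor(cv2.resize(im,None,fx=3,fy=2.6*3/2.6*0.86,interpolation=2)[:600],cv2.COLOR_RGB2BGR))
```

```text
(no output)
```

View pics/scene0.png

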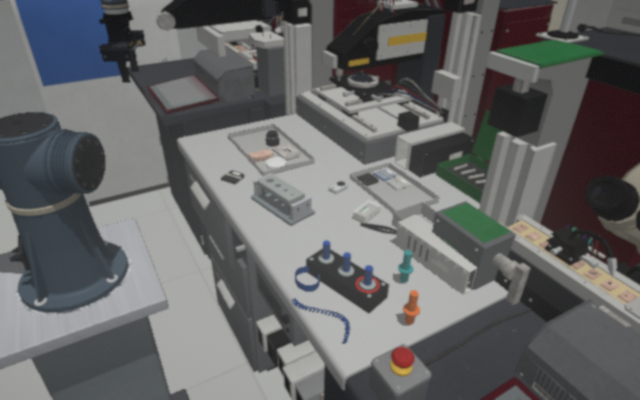

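View pics/scene0c.png

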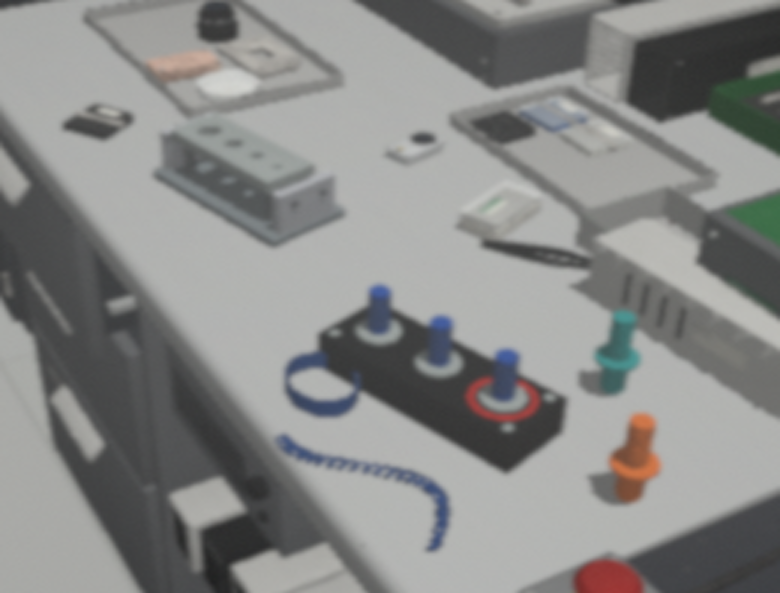

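View pics/side0c.png

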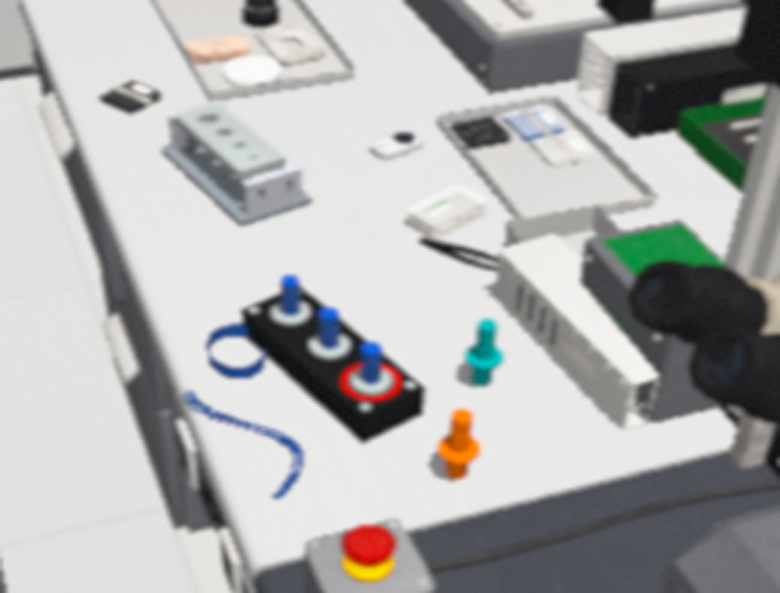

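Run:
```python
from h import *
S=np.load('pics/scene0.npz');D=np.load('pics/side0.npz')
def tri(a,b):
    P=[];
    for c in (S,D): P.append(c['camera_matrix']@np.c_[c['R'],c['t']])
    X=cv2.triangulatePoints(P[0],P[1],np.array(a,float),np.array(b,float)).ravel();return X[:3]/X[3]
# grip tops, in crop coords -> full
f=lambda u,v:(200+u/3,130+v/2.58)
for nm,a,b in [('A',(379,292),(290,282)),('B',(440,323),(329,314)),('R',(507,356),(371,348)),('teal',(624,317),(487,325)),('orange',(642,421),(462,415))]:
    print(nm,tri(f(*a),f(*b)), w(S,*f(*a),z=.08),w(D,*f(*b),z=.08))
for nm,a in [('nest',(363,285)),('rack',(345,286)),]:
    print(nm,w(S,*a,z=.036 if nm=='nest' else 0))
for nm,b in [('nest',(329,280)),('rack',(310,278))]: print(nm,w(D,*b,z=.036 if nm=='nest' else 0))
print('gauge',w(S,284,205,z=0),w(D,278,202,z=0))
for p in [(269,182),(279,188),(286,189),(292,194)]: print('h',w(S,*p,z=.06))
for p in [(272,174),(271,180),(278,184),(287,186)]: print('hs',w(D,*p,z=.06))
print('box',w(S,368,216,z=.0),'loupe',w(S,339,190,z=0),'waf',w(S,236,178,z=0))
```

```text
A [ 0.47526452 -0.22749163  0.05943996] [ 0.46175264 -0.25010636  0.08      ] [ 0.46871117 -0.24887021  0.08      ]
B [ 0.49025671 -0.28308587  0.06184226] [ 0.47761394 -0.30191238  0.08      ] [ 0.48421616 -0.30023532  0.08      ]
R [ 0.50460136 -0.34060973  0.066599  ] [ 0.49451098 -0.3540125   0.08      ] [ 0.50008369 -0.35161028  0.08      ]
teal [ 0.60319132 -0.33856005  0.06250673] [ 0.58753903 -0.35511071  0.08      ] [ 0.5948977  -0.35379468  0.08      ]
orange [ 0.54116027 -0.43258005  0.06146584] [ 0.52617396 -0.44768233  0.08      ] [ 0.53413315 -0.44584888  0.08      ]
nest [ 0.48690869 -0.34972472  0.036     ]
rack [ 0.47602952 -0.30408336  0.        ]
nest [ 0.51072868 -0.36070241  0.036     ]
rack [ 0.48233235 -0.30803619  0.        ]
gauge [0.49735697 0.02497558 0.        ] [0.49280204 0.01219143 0.        ]
h [0.47274222 0.05706998 0.06      ]
h [0.482542   0.01838629 0.06      ]
h [0.495764 0.005652 0.06    ]
h [ 0.49837633 -0.0222982   0.06      ]
hs [0.49449637 0.0738601  0.06      ]
hs [0.48338409 0.04433274 0.06      ]
hs [0.49711898 0.01802435 0.06      ]
hs [ 5.18790466e-01 -4.41528803e-05  6.00000000e-02]
box [ 0.66008174 -0.12197086  0.        ] loupe [0.66120578 0.01816033 0.        ] waf [0.43836247 0.21524693 0.        ]
```

move_arm(rows=[17,-42,3,0,0,-0.1,0,19,-46,3,0,0,-0.1,0,19,-46,3,0,0,-0.1,0,19,-46,3,0,0,-0.1,0,19,-46,3,0,0,-0.1,0,19,-46,3,0,0,-0.1,0,19,-46,3,0,0,-0.1,0,19,-46,3,0,0,-0.1,0,19,-46,3,0,0,-0.04,0,19,-46,3,0,0,0,0,19,-46,3,0,0,0,0,17,-40,3,0,0,0,0])

```text
time: 2.4
position: [0.4881, 0.0223, 0.259]
tool_rot: [0.596, 0.803, 0.0, 0.001]
ft_force: [1.5, 0.0, 0.4]
grip_width: 0.0869
```

```bash
cat >> h.py <<'E'
from scipy.spatial.transform import Rotation as Ro
def wr(n):
    o=robot.get_obs(); c=robot.camera('wrist')
    T=np.eye(4);T[:3,:3]=Ro.from_quat(o['tool_rot']).as_matrix();T[:3,3]=o['position']
    M=T@c['tool_from_camera']; Mi=np.linalg.inv(M)
    c['R']=Mi[:3,:3];c['t']=Mi[:3,3]
    save(n,c['color']); np.savez('pics/'+n+'.npz',**c); return o,c
E
python3 - <<'E'
from h import *
o,c=wr('w1'); print(o['time'],o['position'],o['tool_rot'],o['ft_force']);print(c['tool_from_camera'],c['camera_matrix'])
for t in ['hole7','gauge']: print(t,[(np.round(x['at'],1).tolist(),round(x['conf'],2)) for x in robot.spot_point('wrist',t)])
E
```

```text
2.4 [0.48806999 0.02234113 0.25902547] [5.95574955e-01 8.03299521e-01 2.25125043e-04 5.48891911e-04] [1.49854885 0.01056166 0.43141004]
[[ 9.34287162e-04 -9.68396913e-01 -2.49412400e-01  6.77544181e-02]
 [ 9.99999560e-01  8.84942111e-04  3.09974736e-04  8.09739074e-04]
 [-7.94630426e-05 -2.49412580e-01  9.68397315e-01 -1.62075706e-01]
 [ 0.00000000e+00  0.00000000e+00  0.00000000e+00  1.00000000e+00]] [[313.52296699   0.         320.24955075]
 [  0.         313.52296699 196.07331985]
 [  0.           0.           1.        ]]
hole7 [([326.2, 189.6], 0.84), ([323.9, 168.5], 0.77), ([325.4, 213.9], 0.65), ([328.2, 140.2], 0.61)]
gauge [([323.4, 165.6], 0.67)]
```

View pics/w1.png

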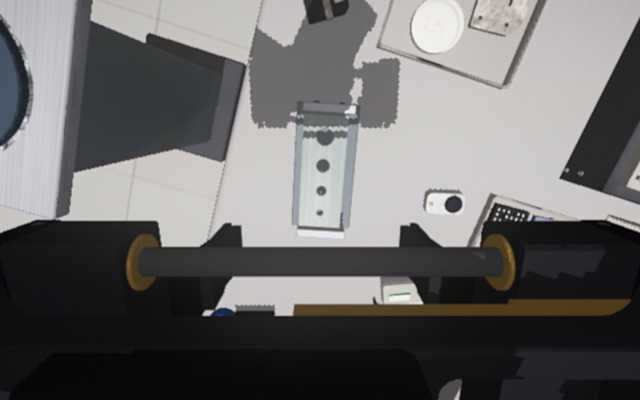

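Run:
```python
from h import *
c=np.load('pics/w1.npz'); im=c['color'][95:245,280:370]
cv2.imwrite('pics/w1c.png',cv2.cvtColor(cv2.resize(im,None,fx=4,fy=4,interpolation=2),cv2.COLOR_RGB2BGR))
H=[w(c,*p,z=.06) for p in [(325.4,213.9),(326.2,189.6),(323.9,168.5),(328.2,140.2)]]
for h in H: print(h)
H=[w(c,*p,z=.06) for p in [(320,212),(321,190.5),(323,165.5),(324.5,137.5)]]
for h in H: print(h)
```

```text
[ 0.50894796 -0.02106011  0.06      ]
[0.50095147 0.00800589 0.06      ]
[0.49093002 0.03130712 0.06      ]
[0.48604488 0.06379028 0.06      ]
[ 0.50201264 -0.02066178  0.06      ]
[0.49538564 0.00516724 0.06      ]
[0.48889682 0.03436226 0.06      ]
[0.48112863 0.06545486 0.06      ]
```

View pics/w1c.png

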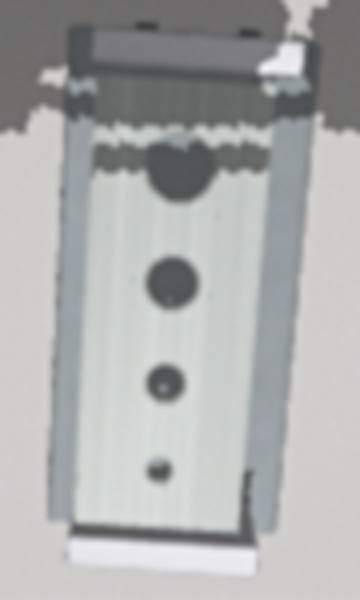

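move_arm(rows=[3,-10,-30,0,0,0,0,3,-10,-40,0,0,0,0,0,0,-30,0,0,0,0,0,0,0,0,0,0,0])

```text
time: 2.95
position: [0.4894, 0.0066, 0.1553]
tool_rot: [0.595, 0.804, -0.002, -0.005]
ft_force: [-1.0, -0.8, 0.7]
grip_width: 0.0872
```

Run:
```python
from h import *
o,c=wr('w2'); print(o['time'],o['position'],o['tool_rot'],o['ft_force'])
```

```text
2.95 [0.48938855 0.00657341 0.15528202] [ 0.59476052  0.803887   -0.00192636 -0.00468031] [-0.95885606 -0.78148518  0.74202828]
```

View pics/w2.png

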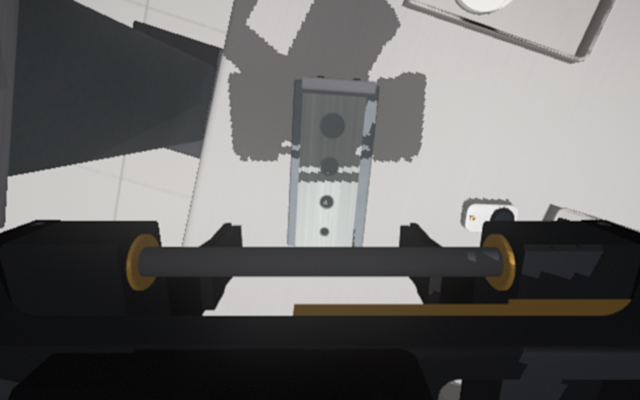

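```bash
python3 - <<'E'
from h import *
for n,g in [('w1',[(320,212),(321,190.5),(323,165.5),(324.5,137.5)]),('w2',[(324,231.5),(327,202),(329.5,166),(332,125)])]:
    c=np.load(f'pics/{n}.npz'); z=c['z_map']
    gr=cv2.cvtColor(c['color'],cv2.COLOR_RGB2GRAY).astype(np.float32)
    k=8; y0=95
    im=cv2.resize(gr,None,fx=k,fy=k,interpolation=cv2.INTER_CUBIC)
    zi=cv2.resize(z,None,fx=k,fy=k,interpolation=cv2.INTER_LINEAR)
    X=[]
    for (u,v),d in zip(g,(7,11,15,19)):
        cu,cv_=int((u+.5)*k),int((v+.5)*k)
        D=313.5*(c['R']@np.array(w(c,u,v,z=.06))+c['t'])[2]**-1*d/1000
        r=int(D*.85*k); P=im[cv_-r:cv_+r,cu-r:cu+r]
        # depth map at hole
        print(n,d,'Dpx',round(D,1),'depth hole',z[int(v),int(u)],'lo/hi',P.min(),np.median(P[0]),np.median(P[-1]))
        t=(np.percentile(P,10)+np.percentile(P,80))/2
        m=(P<t).astype(np.uint8)
        nl,lab,st,ce=cv2.connectedComponentsWithStats(m)
        i=lab[r,r] or 1+np.argmax(st[1:,4])
        x,y,ww,hh,a=st[i]
        ub,vb=(cu-r+x+ww/2)/k-.5,(cv_-r+y+hh/2)/k-.5
        p=w(c,ub,vb,z=.06); X.append(p); print('  ctr',ub,vb,'size',ww/k,hh/k,p[:2])
    dd=X[3]-X[0]; print(np.hypot(*dd[:2]),np.degrees(np.arctan2(-dd[0],dd[1])))
E
python3 - <<'E'
import cv2
im=cv2.imread('pics/w2.png')[70:250,270:400]
cv2.imwrite('pics/w2c.png',cv2.resize(im,None,fx=3.3,fy=3.3,interpolation=2))
E
```

```text
w1 7 Dpx 5.8 depth hole 0.4301019 lo/hi 80.28445 215.2938 215.07755
  ctr 319.375 212.5 size 6.25 5.25 [ 0.5014755  -0.02148472]
w1 11 Dpx 9.3 depth hole 0.42304596 lo/hi 80.00073 212.0571 214.2966
  ctr 320.9375 190.3125 size 9.625 9.375 [0.49524822 0.00536394]
w1 15 Dpx 12.9 depth hole 0.4145424 lo/hi 80.94454 203.6949 209.20596
  ctr 322.5625 165.3125 size 13.125 13.125 [0.48834699 0.03442388]
w1 19 Dpx 16.7 depth hole 0.4049237 lo/hi 78.85512 102.06213 202.14969
  ctr 324.5 137.125 size 28.25 16.0 [0.48100511 0.06585536]
0.08970689420005966 13.190642134610307
w2 7 Dpx 8.0 depth hole 0.28537703 lo/hi 78.936714 215.77472 214.8817
  ctr 324.0625 231.3125 size 8.625 8.125 [ 0.50135487 -0.02085254]
w2 11 Dpx 12.9 depth hole 0.31949806 lo/hi 80.52762 213.43513 215.27463
  ctr 326.1875 201.4375 size 13.625 13.125 [0.49508696 0.00546129]
w2 15 Dpx 18.1 depth hole 0.30901453 lo/hi 80.337 102.23511 176.84322
  ctr 329.1875 165.9375 size 19.375 19.375 [0.48839727 0.03523767]
w2 19 Dpx 23.7 depth hole 0.30005357 lo/hi 77.62888 103.2019 102.26784
  ctr 332.0625 125.4375 size 25.375 25.875 [0.48078808 0.06711037]
0.09033529089282803 13.160034996463953
```

View pics/w2c.png

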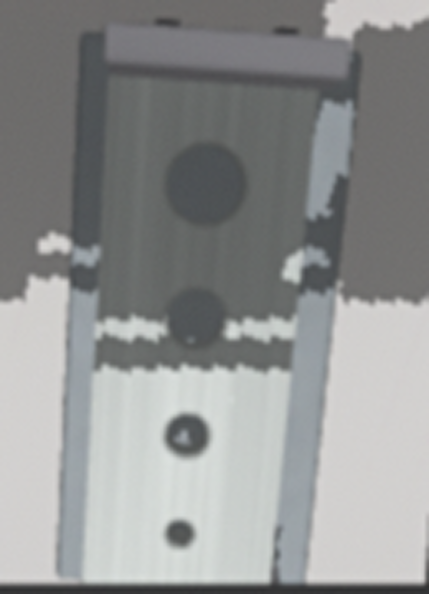

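move_arm(rows=[0,-36,20,0,0,0,0,0,-46,20,0,0,0,0,0,-46,20,0,0,0,0,0,-46,10,0,0,0,0,0,-46,0,0,0,0,0,0,-46,0,0,0,0,0,0,-46,0,0,0,0,0,0,-40,0,0,0,0,0,0,-20,0,0,0,0,0,0,0,0,0,0,0,0,0,0,0,0,0,0,0])

```text
time: 4.1
position: [0.4936, -0.3658, 0.2299]
tool_rot: [0.595, 0.804, 0.0, 0.001]
ft_force: [0.6, 0.9, -0.1]
grip_width: 0.0871
```

Run:
```python
from h import *
o,c=wr('w3'); print(o['time'],o['position'],o['tool_rot'],o['ft_force'])
for t in ['red_nest','pin_a']: print(t,[(np.round(x['at'],1).tolist(),round(x['conf'],2)) for x in robot.spot_point('wrist',t)])
```

```text
4.1 [ 0.49361894 -0.36582229  0.22989649] [5.94989609e-01 8.03733169e-01 2.99769682e-04 5.18454812e-04] [ 0.59780638  0.93394427 -0.06007941]
red_nest [([326.9, 165.1], 0.84)]
pin_a [([398.9, 180.0], 0.96), ([323.9, 66.2], 0.94), ([322.3, 159.9], 0.85), ([328.6, 115.1], 0.81), ([329.6, 236.4], 0.69)]
```

View pics/w3.png

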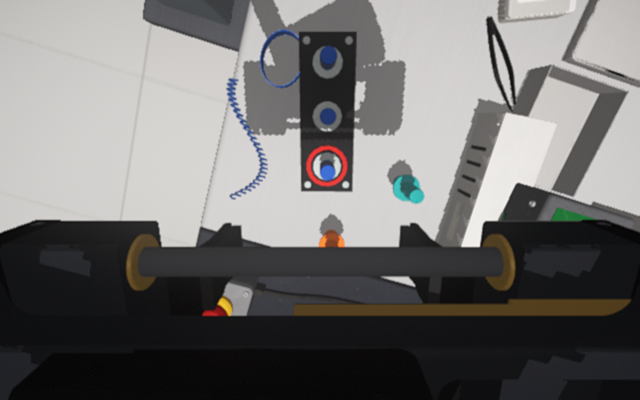

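Candidates: real blue pins at (327,170, red ring), (328,116), (328,55); look-alikes orange (331,240) and turquoise (410,188). The one in the red ring is it; close crop next.

Run:
```python
from h import *
c=np.load('pics/w3.npz'); im=c['color']
cv2.imwrite('pics/w3c.png',cv2.cvtColor(cv2.resize(im[135:205,285:370],None,fx=8,fy=8,interpolation=2),cv2.COLOR_RGB2BGR))
k=8; b=cv2.resize(im,None,fx=k,fy=k,interpolation=cv2.INTER_CUBIC).astype(int)
hs=cv2.cvtColor(b.clip(0,255).astype(np.uint8),cv2.COLOR_RGB2HSV)
sub=np.zeros(hs.shape[:2],np.uint8); 
red=((hs[...,0]<8)|(hs[...,0]>172))&(hs[...,1]>130)&(hs[...,2]>80)
red[:130*k]=0;red[205*k:]=0;red[:,:290*k]=0;red[:,:][:,365*k:]=0
ys,xs=np.nonzero(red); 
cn,_=cv2.findContours(red.astype(np.uint8),0,1); cc=max(cn,key=cv2.contourArea); e=cv2.fitEllipse(cc); print('ring',[x/k-.5 for x in e[0]],e[1][0]/k,e[1][1]/k)
p=w(c,e[0][0]/k-.5,e[0][1]/k-.5,z=.036); print('nest world',p)
bl=(hs[...,0]>100)&(hs[...,0]<130)&(hs[...,1]>120)
bl[:140*k]=0;bl[195*k:]=0;bl[:,:300*k]=0;bl[:,350*k:]=0
cn,_=cv2.findContours(bl.astype(np.uint8),0,1);cc=max(cn,key=cv2.contourArea);x,y,W,H=cv2.boundingRect(cc);print('blue box',x/k,y/k,W/k,H/k)
z=c['z_map'][150:190,315:340]
# points at top
pts=[]
for v in range(145,190):
  for u in range(312,345):
    d=c['z_map'][v,u]
    if d>0:
      q=w(c,u,v,d=d)
      if .072<q[2]<.09: pts.append(q)
pts=np.array(pts); print(len(pts),pts.mean(0),(pts.max(0)+pts.min(0))/2)
```

```text
ring [326.30657958984375, 165.39764404296875] 41.4512939453125 41.77177810668945
nest world [ 0.49773309 -0.35179811  0.036     ]
blue box 320.5 164.375 14.375 16.5
208 [ 0.49790492 -0.35160889  0.07958453] [ 0.49791324 -0.35197031  0.0775954 ]
```

View pics/w3c.png

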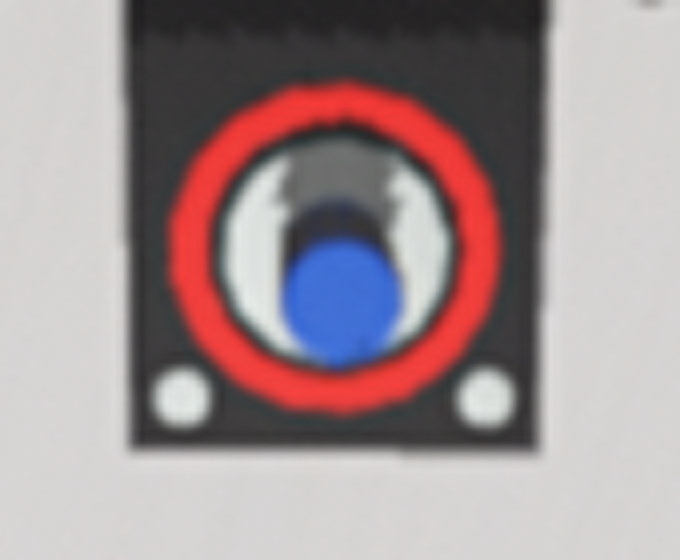

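move_arm(rows=[2,7,-30,0,0,0,0.3,2,7,-45,0,0,0,0.4,0,0,-45,0,0,0,0.5,0,0,-35,0,0,0,0.5,0,0,-20,0,0,0,0.5,0,0,-10,0,0,0,0.5,0,0,0,0,0,0,0.5,0,0,0,0,0,0,0.5], grip_force=25)

```text
time: 5.05
position: [0.498, -0.3529, 0.0445]
tool_rot: [0.595, 0.804, -0.0, 0.001]
ft_force: [-0.2, -0.2, 0.4]
grip_width: 0.0443
```

Run:
```python
from h import *
o=robot.get_obs();print(o['time'],o['position'],o['tool_rot'],o['ft_force'],o['grip_width'])
```

```text
5.05 [ 0.49804279 -0.35294143  0.0445366 ] [ 5.94799680e-01  8.03873461e-01 -1.34353229e-04  8.84114554e-04] [-0.15253751 -0.21689558  0.42351641] 0.04428189523948656
```

move_arm(rows=[0,1,0,0,0,0,0.6,0,0,0,0,0,0,0.75,0,0,0,0,0,0,0.85,0,0,0,0,0,0,1,0,0,0,0,0,0,1,0,0,0,0,0,0,1], grip_force=30)

```text
time: 5.65
position: [0.4973, -0.3521, 0.0439]
tool_rot: [0.595, 0.804, -0.0, 0.0]
ft_force: [-0.6, 0.8, 2.7]
grip_width: 0.015
```

Run:
```python
from h import *
o=robot.get_obs();print(o['time'],o['position'],o['tool_rot'],o['ft_force'],o['grip_width'])
```

```text
5.65 [ 0.49734412 -0.35207668  0.04387885] [ 5.95118511e-01  8.03637904e-01 -6.99687227e-05  2.67007278e-04] [-0.57804238  0.82362527  2.68845081] 0.015024912961905454
```

move_arm(rows=[0,0,5,0,0,0,1,0,0,15,0,0,0,1,0,0,25,0,0,0,1,0,0,35,0,0,0,1,0,0,10,0,0,0,1,0,0,0,0,0,0,1,0,0,0,0,0,0,1])

```text
time: 6.35
position: [0.4967, -0.3514, 0.133]
tool_rot: [0.595, 0.804, 0.0, -0.001]
ft_force: [-0.6, 0.2, -0.8]
grip_width: 0.0148
```

Run:
```python
from h import *
o=robot.get_obs();print(o['time'],o['position'],o['tool_rot'],o['ft_force'],o['grip_width'])
for n in ['scene','side']:
    c=robot.camera(n); np.savez('pics/'+n+'1.npz',**c)
    p=c['R']@o['position']+c['t'];p=c['camera_matrix']@p;u,v=p[:2]/p[2];print(n,u,v)
    u,v=int(u),int(v); save(n+'1c',cv2.resize(c['color'][v-40:v+50,u-50:u+50],None,fx=6,fy=6,interpolation=2))
```

```text
6.35 [ 0.49673842 -0.35135642  0.13301056] [ 5.95116464e-01  8.03639281e-01  9.86085136e-05 -5.38657146e-04] [-0.64310869  0.24930588 -0.81884267] 0.014823026065769454
scene 371.11292069460046 244.99364470509096
side 322.63103452940896 247.9327870987511
```

View pics/scene1c.png

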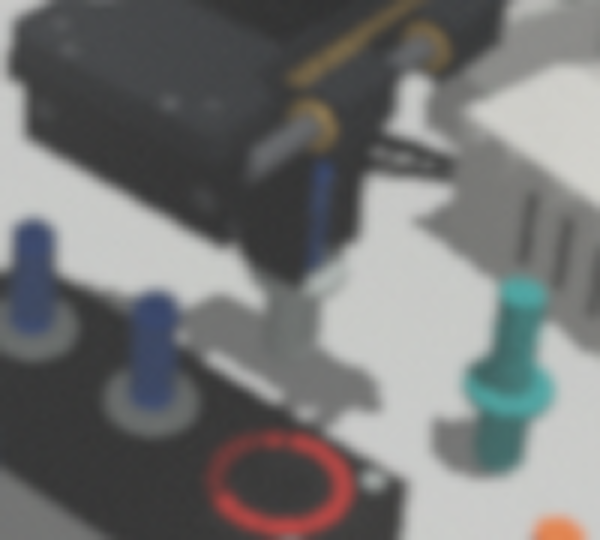

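View pics/side1c.png

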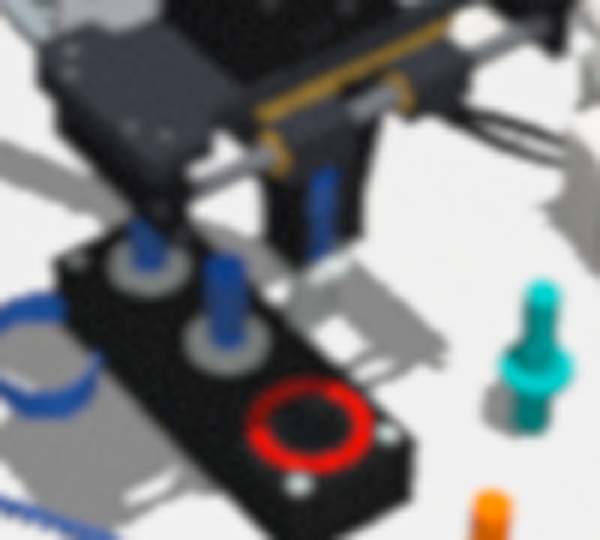

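move_arm(rows=[0,20,3,0,0,0,1,0,40,0,0,0,0,1,0,45,0,0,0,0,1,0,45,0,0,0,0,1,-2,45,0,0,0,0,1,-2,45,0,0,0,0,1,-2,45,0,0,0,0,1,-2,45,0,0,0,0,1,0,36,0,0,0,0,1,0,20,-5,0,0,0,1,0,0,-15,0,0,0,1,0,0,0,0,0,0,1])

```text
time: 7.65
position: [0.4865, 0.0361, 0.1148]
tool_rot: [0.594, 0.804, -0.001, -0.003]
ft_force: [-0.1, -0.4, -0.4]
grip_width: 0.015
```

move_arm(rows=[0,0,0,0,0,0,1,0,0,0,0,0,0,1,0,0,0,0,0,0,1])

```text
time: 7.95
position: [0.4895, 0.0337, 0.1168]
tool_rot: [0.595, 0.803, 0.0, 0.0]
ft_force: [-0.7, -0.2, -1.3]
grip_width: 0.015
```

```bash
cat > st.py <<'E'
from h import *
o=robot.get_obs();print(round(o['time'],2),o['position'].round(5) if hasattr(o['position'],'round') else o['position'],np.round(o['tool_rot'],4),np.round(o['ft_force'],2),np.round(o['moment'],3),round(o['grip_width'],4))
g=np.radians(13.2);d=np.array(o['position'])[:2]-[0.4884,0.0348]
print('rel h15 in gauge axes mm',np.round(1000*np.array([d[0]*np.cos(g)+d[1]*np.sin(g),-d[0]*np.sin(g)+d[1]*np.cos(g)]),2),'foot',round(o['position'][2]-.040,4))
E
python3 st.py
python3 - <<'E'
from h import *
for n in ['scene','side']:
    o=robot.get_obs(); c=robot.camera(n); np.savez('pics/'+n+'2.npz',**c)
    p=c['R']@o['position']+c['t'];p=c['camera_matrix']@p;u,v=p[:2]/p[2];print(n,u,v)
    u,v=int(u),int(v); save(n+'2c',cv2.resize(c['color'][v-40:v+50,u-50:u+50],None,fx=6,fy=6,interpolation=2))
o,c=wr('w4')
E
```

```text
7.95 [0.48946 0.03372 0.1168 ] [5.955e-01 8.034e-01 2.000e-04 3.000e-04] [-0.65 -0.25 -1.25] [-0.035  0.038  0.011] 0.015
rel h15 in gauge axes mm [ 0.78 -1.3 ] foot 0.0768
scene 277.9278543571504 164.83348222733088
side 273.0472727685578 165.05304789052252
```

View pics/scene2c.png

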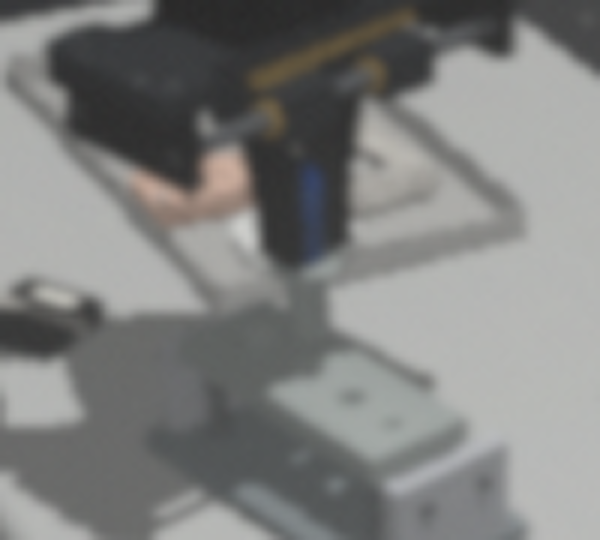

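View pics/w4.png

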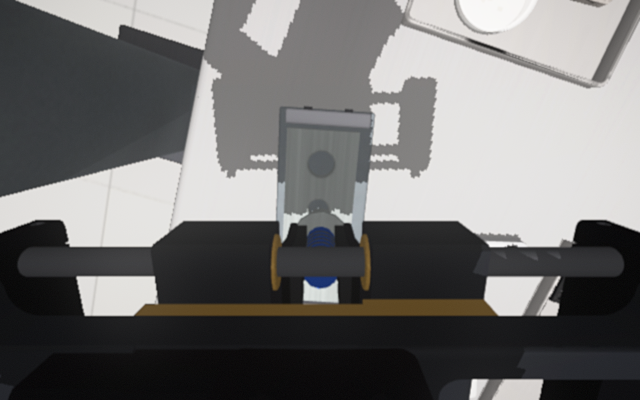

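move_arm(rows=[-1,1,-6,0,0,0,1,0,0,-6,0,0,0,1,0,0,-2,0,0,0,1,0,0,0,0,0,0,1,0,0,0,0,0,0,1,0,0,0,0,0,0,1])

```text
time: 8.7
position: [0.4883, 0.0351, 0.1025]
tool_rot: [0.595, 0.804, 0.0, 0.0]
ft_force: [0.2, 0.3, -0.0]
grip_width: 0.0153
```

```bash
python3 st.py
```

```text
8.7 [0.48833 0.03514 0.10246] [5.951e-01 8.037e-01 0.000e+00 1.000e-04] [ 0.25  0.28 -0.01] [-0.062  0.057  0.011] 0.0153
rel h15 in gauge axes mm [0.01 0.34] foot 0.0625
```

move_arm(rows=[0,0,-1,0,0,0,1,0,0,-1,0,0,0,1,0,0,-1,0,0,0,1,0,0,0,0,0,0,1])

```text
time: 9.1
position: [0.4883, 0.0351, 0.0995]
tool_rot: [0.595, 0.804, 0.0, 0.0]
ft_force: [0.5, -0.5, 1.4]
grip_width: 0.0154
```

move_arm(rows=[0,0,-1,0,0,0,1,0,0,-1,0,0,0,1,0,0,-1,0,0,0,1,0,0,0,0,0,0,1])

```text
time: 9.5
position: [0.4883, 0.0351, 0.0965]
tool_rot: [0.595, 0.804, 0.0, 0.0]
ft_force: [-0.3, 0.2, 3.2]
grip_width: 0.0152
```

```bash
python3 st.py
```

```text
9.5 [0.48831 0.03512 0.09648] [5.951e-01 8.037e-01 0.000e+00 1.000e-04] [-0.26  0.22  3.24] [-0.013  0.165  0.005] 0.0152
rel h15 in gauge axes mm [-0.01  0.33] foot 0.0565
```

move_arm(rows=[0,0,-1,0,0,0,1,0,0,-1,0,0,0,1,0,0,0,0,0,0,1,0,0,0,0,0,0,1,0,0,0,0,0,0,1])

```text
time: 10.0
position: [0.4884, 0.0351, 0.0945]
tool_rot: [0.595, 0.804, 0.0, 0.0]
ft_force: [0.1, 0.3, 4.5]
grip_width: 0.0147
```

```bash
python3 st.py
python3 - <<'E'
from h import *
for n in ['side']:
    o=robot.get_obs(); c=robot.camera(n)
    p=c['R']@o['position']+c['t'];p=c['camera_matrix']@p;u,v=p[:2]/p[2]
    u,v=int(u),int(v); save(n+'3c',cv2.resize(c['color'][v-40:v+50,u-50:u+50],None,fx=6,fy=6,interpolation=2))
E
```

```text
10.0 [0.48835 0.03511 0.09451] [5.951e-01 8.036e-01 1.000e-04 1.000e-04] [0.09 0.25 4.54] [-0.104  0.088 -0.015] 0.0147
rel h15 in gauge axes mm [0.03 0.31] foot 0.0545
```

View pics/side3c.png

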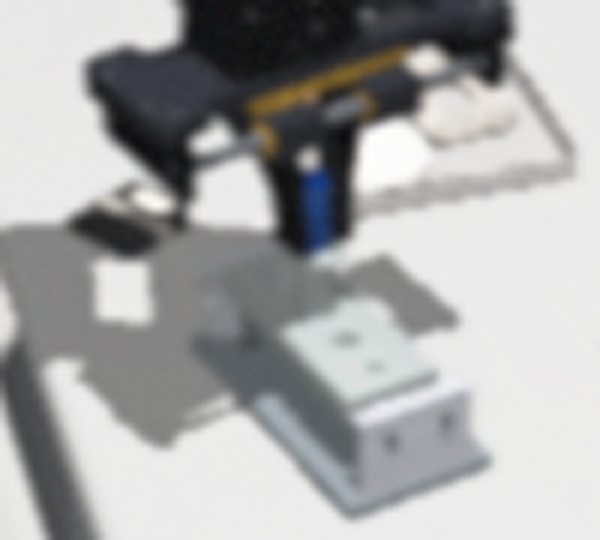

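Run:
```python
from h import *
for n in ['scene1','scene2','side1']:
    c=np.load(f'pics/{n}.npz'); K=c['camera_matrix']
    tcp=np.array([.4967,-.3514,.133]) if n[-1]=='1' else np.array([.4895,.0337,.1168])
    gr=cv2.cvtColor(c['color'],cv2.COLOR_RGB2GRAY)
    for h in (.012,.02):
        q=c['R']@(tcp+[0,0,h-.04])+c['t']; p=K@q; u,v=p[:2]/p[2]
        print(n,h,round(u,1),round(v,1),'px/mm',round(K[0,0]/q[2]/1000,3), gr[int(round(v)),int(u)-12:int(u)+13])
```

```text
scene1 0.012 370.1 256.7 px/mm 0.534 [115 115 115 115 116 116 113 109 105 108 112 113 113 111 114 129 160 188
 199 201 201 200 202 201 201]
scene1 0.02 370.4 253.4 px/mm 0.537 [148 160 175 185 192 189 170 139 115 109 108 110 113 120 130 138 152 168
 180 191 198 199 201 200 201]
scene2 0.012 278.4 174.7 px/mm 0.4 [121 113 108 103 100 100 106 113 114 107 103 105 104 103 108 130 158 175
 180 180 180 181 181 181 181]
scene2 0.02 278.3 171.9 px/mm 0.402 [143 140 139 138 137 136 134 131 121 108 103 105 105 105 111 132 157 167
 171 176 178 179 179 181 180]
side1 0.012 322.4 257.2 px/mm 0.448 [ 62  59  55  42  29  50  94 136 154 145 126 123 127 127 125 125 124 123
 129 134 138 137 137 137 136]
side1 0.02 322.5 254.6 px/mm 0.45 [ 60  59  55  50  63 113 174 217 229 205 159 130 128 132 134 132 125 123
 128 135 137 137 136 136 137]
```

Run:
```python
from h import *
c=np.load('pics/scene1.npz');save('s1z',cv2.resize(c['color'][225:275,345:400],None,fx=10,fy=10,interpolation=2))
```

```text
(no output)
```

View pics/s1z.png

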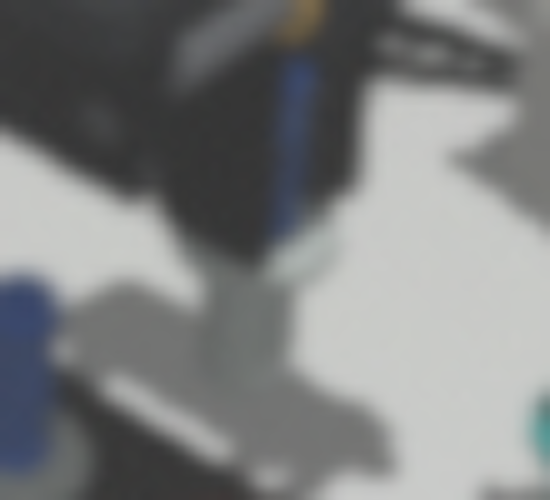

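move_arm(rows=[0,0,4,0,0,0,1,0,0,9,0,0,0,1,-3.5,15,0,0,0,0,1,-4,17,0,0,0,0,1,0,0,0,0,0,0,1,0,0,0,0,0,0,1,0,0,0,0,0,0,1])

```text
time: 10.75
position: [0.481, 0.0667, 0.1075]
tool_rot: [0.595, 0.804, 0.0, 0.0]
ft_force: [0.6, 0.3, -0.7]
grip_width: 0.0155
```

```bash
python3 st.py
```

```text
10.75 [0.48105 0.06672 0.10748] [5.952e-01 8.036e-01 0.000e+00 2.000e-04] [ 0.57  0.28 -0.73] [-0.09  -0.008 -0.025] 0.0155
rel h15 in gauge axes mm [ 0.13 32.75] foot 0.0675
```

move_arm(rows=[0,0,-4,0,0,0,1,0,0,-4,0,0,0,1,0,0,-2,0,0,0,1,0,0,-1,0,0,0,1,0,0,0,0,0,0,1])

```text
time: 11.25
position: [0.4806, 0.067, 0.0961]
tool_rot: [0.595, 0.804, -0.0, -0.0]
ft_force: [-0.8, 0.6, -0.3]
grip_width: 0.015
```

move_arm(rows=[0,0,-1,0,0,0,1,0,0,-1,0,0,0,1,0,0,-1,0,0,0,1,0,0,0,0,0,0,1])

```text
time: 11.65
position: [0.4805, 0.0671, 0.0933]
tool_rot: [0.595, 0.804, -0.0, -0.0]
ft_force: [-0.7, -0.8, -0.6]
grip_width: 0.015
```

```bash
python3 st.py
```

```text
11.65 [0.48047 0.06711 0.09331] [ 5.951e-01  8.037e-01 -2.000e-04 -2.000e-04] [-0.71 -0.8  -0.64] [-0.218  0.159  0.06 ] 0.015
rel h15 in gauge axes mm [-0.34 33.27] foot 0.0533
```

move_arm(rows=[0,0,-1,0,0,0,1,0,0,-1,0,0,0,1,0,0,-1,0,0,0,1,0,0,0,0,0,0,1])

```text
time: 12.05
position: [0.4805, 0.0671, 0.0903]
tool_rot: [0.595, 0.804, -0.0, -0.0]
ft_force: [-1.5, -1.4, -0.2]
grip_width: 0.0149
```

```bash
python3 st.py
```

```text
12.05 [0.48052 0.06711 0.09026] [ 5.951e-01  8.037e-01 -2.000e-04 -2.000e-04] [-1.46 -1.35 -0.2 ] [-0.284  0.221 -0.027] 0.0149
rel h15 in gauge axes mm [-0.3  33.26] foot 0.0503
```

move_arm(rows=[1,0.2,0,0,0,0,1,0,0,0,0,0,0,1,0,0,0,0,0,0,1])

```text
time: 12.35
position: [0.4808, 0.0673, 0.0902]
tool_rot: [0.595, 0.804, -0.001, -0.001]
ft_force: [-3.2, -2.4, 0.5]
grip_width: 0.0153
```

```bash
python3 st.py
```

```text
12.35 [0.48075 0.06729 0.09023] [ 5.950e-01  8.037e-01 -7.000e-04 -8.000e-04] [-3.17 -2.42  0.53] [-0.517  0.721 -0.038] 0.0153
rel h15 in gauge axes mm [-2.000e-02  3.338e+01] foot 0.0502
```

move_arm(rows=[-1.5,-0.8,0,0,0,0,1,0,0,0,0,0,0,1,0,0,0,0,0,0,1])

```text
time: 12.65
position: [0.4806, 0.0667, 0.0904]
tool_rot: [0.595, 0.804, 0.0, 0.0]
ft_force: [-1.5, 0.6, -1.5]
grip_width: 0.0155
```

```bash
python3 st.py
```

```text
12.65 [0.48062 0.06667 0.09044] [5.952e-01 8.036e-01 4.000e-04 3.000e-04] [-1.53  0.58 -1.47] [-0.02   0.223 -0.004] 0.0155
rel h15 in gauge axes mm [-0.3 32.8] foot 0.0504
```

move_arm(rows=[-1,0,0,0,0,0,1,0,0,0,0,0,0,1,0,0,0,0,0,0,1])

```text
time: 12.95
position: [0.48, 0.0665, 0.0906]
tool_rot: [0.595, 0.804, 0.0, 0.001]
ft_force: [-0.0, 0.6, -0.0]
grip_width: 0.0152
```

```bash
python3 st.py
```

```text
12.95 [0.48001 0.06651 0.09062] [5.952e-01 8.036e-01 5.000e-04 7.000e-04] [-0.04  0.65 -0.01] [-0.058  0.046 -0.045] 0.0152
rel h15 in gauge axes mm [-0.92 32.79] foot 0.0506
```

move_arm(rows=[-1,0,0,0,0,0,1,0,0,0,0,0,0,1,0,0,0,0,0,0,1])

```text
time: 13.25
position: [0.4792, 0.0665, 0.0906]
tool_rot: [0.595, 0.804, 0.001, 0.001]
ft_force: [1.8, 0.6, -0.2]
grip_width: 0.015
```

```bash
python3 st.py
```

```text
13.25 [0.47918 0.06647 0.09063] [5.952e-01 8.036e-01 6.000e-04 9.000e-04] [ 1.76  0.55 -0.17] [-0.03  -0.275 -0.053] 0.015
rel h15 in gauge axes mm [-1.75 32.94] foot 0.0506
```

move_arm(rows=[-1,0,0,0,0,0,1,0,0,0,0,0,0,1,0,0,0,0,0,0,1])

```text
time: 13.55
position: [0.4788, 0.0664, 0.0907]
tool_rot: [0.595, 0.804, 0.001, 0.001]
ft_force: [3.9, -0.1, -1.0]
grip_width: 0.0149
```

```bash
python3 st.py
```

```text
13.55 [0.47881 0.06644 0.09073] [0.5952 0.8036 0.001  0.0014] [ 3.95 -0.15 -0.98] [ 0.083 -0.875  0.006] 0.0149
rel h15 in gauge axes mm [-2.11 32.99] foot 0.0507
```

move_arm(rows=[2,0.2,0,0,0,0,1,0,0,-2,0,0,0,1,0,0,-2,0,0,0,1,0,0,-2,0,0,0,1,0,0,-2,0,0,0,1,0,0,0,0,0,0,1])

```text
time: 14.15
position: [0.4792, 0.0667, 0.0821]
tool_rot: [0.595, 0.804, -0.0, -0.0]
ft_force: [3.1, 0.7, -0.7]
grip_width: 0.0148
```

```bash
python3 st.py
```

```text
14.15 [0.47921 0.06671 0.08214] [ 5.951e-01  8.036e-01 -0.000e+00 -1.000e-04] [ 3.11  0.66 -0.68] [-0.016 -0.529  0.029] 0.0148
rel h15 in gauge axes mm [-1.66 33.17] foot 0.0421
```

move_arm(rows=[0.8,0,0,0,0,0,1,0,0,0,0,0,0,1,0,0,0,0,0,0,1])

```text
time: 14.45
position: [0.4794, 0.0668, 0.0822]
tool_rot: [0.595, 0.804, -0.0, -0.001]
ft_force: [1.4, 0.7, -1.4]
grip_width: 0.0151
```

```bash
python3 st.py
```

```text
14.45 [0.47936 0.06676 0.08217] [ 5.951e-01  8.037e-01 -4.000e-04 -6.000e-04] [ 1.41  0.69 -1.4 ] [-0.164 -0.257 -0.036] 0.0151
rel h15 in gauge axes mm [-1.5  33.18] foot 0.0422
```

move_arm(rows=[0.6,0,-1,0,0,0,1,0,0,-2,0,0,0,1,0,0,-2,0,0,0,1,0,0,-2,0,0,0,1,0,0,0,0,0,0,1])

```text
time: 14.95
position: [0.48, 0.0668, 0.075]
tool_rot: [0.595, 0.804, -0.0, -0.001]
ft_force: [0.2, 0.0, -0.9]
grip_width: 0.0151
```

```bash
python3 st.py
```

```text
14.95 [0.47999 0.06681 0.075  ] [ 5.951e-01  8.037e-01 -4.000e-04 -7.000e-04] [ 0.19  0.04 -0.93] [-0.071 -0.017 -0.019] 0.0151
rel h15 in gauge axes mm [-0.88 33.08] foot 0.035
```

Free and centred; 7 mm left to home.

move_arm(rows=[0,0,-2,0,0,0,1,0,0,-2,0,0,0,1,0,0,-1,0,0,0,1,0,0,-1,0,0,0,1,0,0,0,0,0,0,1])

```text
time: 15.45
position: [0.4805, 0.0668, 0.0693]
tool_rot: [0.595, 0.804, -0.0, -0.0]
ft_force: [-0.6, -0.1, -1.5]
grip_width: 0.015
```

```bash
python3 st.py
```

```text
15.45 [0.48045 0.06675 0.06927] [ 5.951e-01  8.037e-01 -1.000e-04 -2.000e-04] [-0.59 -0.15 -1.53] [-0.116  0.067 -0.017] 0.015
rel h15 in gauge axes mm [-0.44 32.92] foot 0.0293
```

move_arm(rows=[0,0,-1,0,0,0,1,0,0,-0.5,0,0,0,1,0,0,0,0,0,0,1])

```text
time: 15.75
position: [0.4805, 0.0667, 0.0679]
tool_rot: [0.595, 0.804, -0.0, -0.0]
ft_force: [-0.7, 0.4, -1.0]
grip_width: 0.0151
```

```bash
python3 st.py
```

```text
15.75 [0.48047 0.06675 0.06788] [ 5.951e-01  8.037e-01 -1.000e-04 -1.000e-04] [-0.74  0.44 -1.03] [-0.038  0.176 -0.031] 0.0151
rel h15 in gauge axes mm [-0.43 32.91] foot 0.0279
```

move_arm(rows=[0,0,-0.7,0,0,0,1,0,0,0,0,0,0,1])

```text
time: 15.95
position: [0.4805, 0.0667, 0.0673]
tool_rot: [0.595, 0.804, -0.0, -0.0]
ft_force: [-0.1, 0.5, 2.3]
grip_width: 0.0149
```

move_arm(rows=[0,0,-0.7,0,0,0,1,0,0,0,0,0,0,1])

```text
time: 16.15
position: [0.4805, 0.0667, 0.0666]
tool_rot: [0.595, 0.804, -0.0, -0.0]
ft_force: [-0.4, 0.1, 1.6]
grip_width: 0.0151
```

```bash
python3 st.py
```

```text
16.15 [0.48052 0.06674 0.06658] [ 5.951e-01  8.037e-01 -1.000e-04 -1.000e-04] [-0.39  0.13  1.63] [-0.029  0.235 -0.035] 0.0151
rel h15 in gauge axes mm [-0.38 32.89] foot 0.0266
```

move_arm(rows=[0,0,0.3,0,0,0,1,0,0,0,0,0,0,0.75,0,0,0,0,0,0,0.65,0,0,0,0,0,0,0.5,0,0,0,0,0,0,0.5])

```text
time: 16.65
position: [0.481, 0.0667, 0.0668]
tool_rot: [0.595, 0.804, 0.0, 0.0]
ft_force: [0.4, -0.5, -0.0]
grip_width: 0.0377
```

```bash
python3 st.py
```

```text
16.65 [0.48097 0.06672 0.06678] [5.951e-01 8.036e-01 2.000e-04 2.000e-04] [ 0.4  -0.51 -0.04] [-0.067  0.069 -0.004] 0.0377
rel h15 in gauge axes mm [ 0.06 32.77] foot 0.0268
```

move_arm(rows=[0,0,0,0,0,0,0.4,0,0,10,0,0,0,0.4,0,0,25,0,0,0,0.4,0,0,40,0,0,0,0.4,0,0,40,0,0,0,0.4,0,-20,30,0,0,0,0.4,0,-20,10,0,0,0,0.4,0,0,0,0,0,0,0.4,0,0,0,0,0,0,0.4,0,0,0,0,0,0,0.4])

```text
time: 17.65
position: [0.4797, 0.0274, 0.2211]
tool_rot: [0.595, 0.804, -0.0, -0.001]
ft_force: [-0.5, -0.1, 0.3]
grip_width: 0.0524
```

```bash
python3 st.py
python3 - <<'E'
from h import *
o,c=wr('w5')
s=robot.camera('side');save('side5',s['color'][120:340,180:420].repeat(2,0).repeat(2,1))
z=c['z_map'];V,U=np.nonzero(z>0);P=np.array([w(c,u,v,d=z[v,u]) for u,v in zip(U,V) if 250<u<400 and 60<v<245])
d=np.hypot(P[:,0]-.4803,P[:,1]-.0667)
for lo,hi in [(.058,.068),(.09,.115)]:
    m=(d<.03)&(P[:,2]>lo)&(P[:,2]<hi); q=P[m]; print(len(q),np.median(q,0),(q.max(0)+q.min(0))/2)
m=(d<.006);print('top z',np.percentile(P[m][:,2],[50,90]), 'collar',np.median(P[(d>.011)&(d<.015)&(P[:,2]<.07)][:,2]),'plate',np.median(P[(d>.019)&(d<.023)&(P[:,2]<.07)&(P[:,2]>.05)][:,2]))
E
```

```text
17.65 [0.47966 0.02743 0.22114] [ 5.951e-01  8.037e-01 -3.000e-04 -1.100e-03] [-0.46 -0.07  0.26] [-0.062  0.015 -0.043] 0.0524
rel h15 in gauge axes mm [-10.2   -5.18] foot 0.1811
2000 [0.47934968 0.06787358 0.06040678] [0.48063706 0.06521572 0.06251667]
268 [0.48098855 0.0673112  0.1038421 ] [0.48125332 0.06678099 0.09809403]
top z [0.10402508 0.10496672] collar 0.06402003018062274 plate 0.06013783068588052
```

View pics/w5.png

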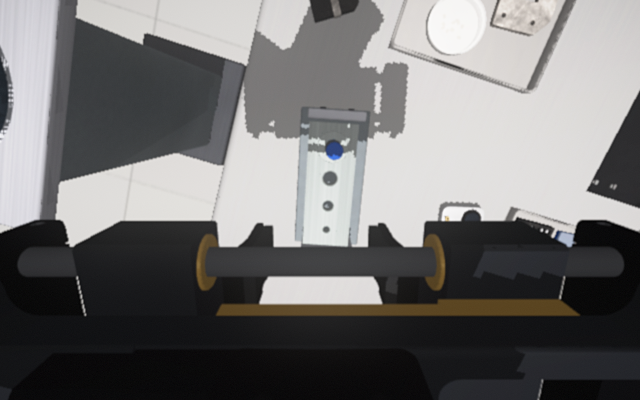

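View pics/side5.png

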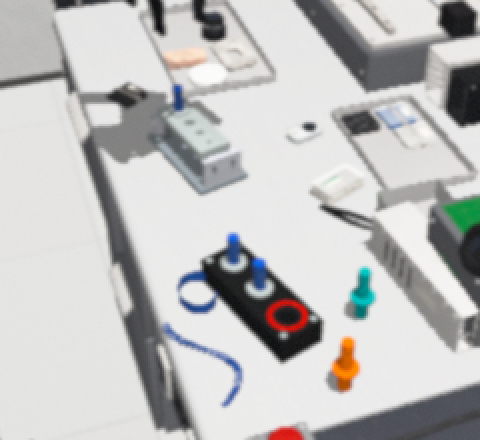

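```bash
python3 -c "
from rig import robot
print(robot.hand_in())"
```

```text
the job is handed in; nothing more can be done
None
```

I gauged the red-nest pin as the 18 mm one and left it released and upright in the 19 mm hole. I handed the job in at about 17.7 s of robot time; it reports no verdict.

- **Refusal at the 15 mm hole:** The foot stopped about 1.5 mm below the plate top. I held it there at roughly 4–5 N with almost no sideways force, and the force rose as the plate springs should.
- **Pass at the 19 mm hole:** The shank went in freely. Its sideways play along world x was only about 1.2 mm, which fits an 18 mm shank and rules out 14 mm. Sideways forces in the bore stayed at about 4 N or less.
- **Final checks (wrist depth picture):** The grip top is at 104 mm, the collar top at 64 mm and the plate at 60 mm, so the collar is fully down. The pin is upright and the arm is clear of it.
- **Surroundings:** In the side picture, the other two pins, the look-alikes and the bystanders look where they were. I judged that by eye and did not measure it.

**Check that disagreed:** The shank width measured from the scene pictures was ambiguous, between 15.6 and 18 mm. I decided the size by feel, not from those pictures.

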